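Turn the drip dish so its lip faces the mug, tea ball resting in the middle

ROBOT

A 6-joint arm with a two-finger parallel gripper is mounted at the origin on a cart in front of the work surface, level with it; the furniture and walls round the work are solid. World frame = base frame: x ahead of the robot, y to its left, z up, the work surface at z = 0. Lengths are in m, angles in rad, forces in N, time in s.
With the tool pointing down it reaches from about 0.375 to 0.925 m from the base axis. Payload 5.7 kg.
Tool frame: the origin (TCP) lies at the very end of the fingers, on their centre line; the grasp point (between the pads) lies 19 mm behind it; z points along the fingers, y is the line along which they close (so a half turn about z gives the same grasp; the last joint's range is limited). The gripper opens to 85 mm and grips with 20 to 120 N. Pads are 22 mm wide; open, the fingers measure 114 mm over their backs; the gripper's body (76 mm by 85 mm) begins 54 mm behind the grasp point. The pads swing forward as they close: fully open they stand 13 mm farther back than shut.
Start: joints at [-1.229, 0.359, 1.51, -0, 1.272, -0.115], TCP at [0.265, -0.538, 0.231] pointing down, gripper open.
Joint ranges: [-2.97, 2.97], [-1.01, 2.36], [0.21, 2.38], [-0.96, 4.11], [0.2, 2.71], [-2.98, 2.98]. Speed limits (rad/s): [2.39, 2.39, 3.14, 3.14, 3.14, 3.14].

INTERFACE

Orientations are given as a rotation vector (axis times angle).
In Python, from rig import manip gives the robot as it stands.
- The arm moves only by the tool apply_moves, never from a script. Its argument "steps" is a list of rows, each an object with "dp": the shift along the tool's x, y, z in m, a list of three; "rot": the turn, a rotation vector about the tool's x, y, z in rad, a list of three; "fingers": the opening, from 0 (shut) to 1 (fully open). A call has 1 to 12 rows; each row shifts and turns the commanded pose from where the row before left it, along the tool's axes as they then stand; what a row does not reach is not made up. A row lasts 1/8 s, in which the tool goes at most 62.5 mm and 10.7 degrees, less where a joint would pass 70% of its speed; a pose out of reach is approached as far as the arm can. A call with a gripper value outside its range is refused whole. The fingers move at their own pace and stop on an object; "newtons" is the grip in N (left out, the last holds). Time passes only in rows, so rows that do not move let the fingers close. It gives the time, the measured TCP pose, the force, the opening and the grip force at its end, in the units of the state.
- manip.get_obs(): the state, without advancing time (a new reading comes with each control period).
- manip.camera(name): name is "scene" or "top" or "wrist"; returns a dict with "pixels" (400x640x3 uint8, red, green, blue), "mtx" (3x3 intrinsics, pixels), "rvec" (rotation vector, rad) and "tvec" (3), from world to camera coordinates, as OpenCV has them; the wrist camera has in their place "T_tool_cam" (4x4, takes a point from camera to tool coordinates, whose origin is the TCP and whose axes are the flange's). Camera axes: x right, y down, z forward; pixel columns grow to the right and rows downward; lengths in m; the calibration is good to about 2 mm. A picture is of the moment at which its call begins: read the wrist's pose just before it. There is no depth.
- manip.job_done(): hands the job in; it is judged then, once.
The state is a dict: "t": time; "qpos": joint angles; "qd": joint speeds; "joint_efforts": joint torques, N m; "position": TCP position; "tool_rot": TCP orientation; "wrist_force": force on the tool from outside, world axes, zero at the start; "wrist_torque": the same for the moment, N m; "opening": finger opening in m; "grip_force": force on a finger pad.
Only numpy, scipy, OpenCV 4.12 (cv2) and the standard library are available. Lean on these libraries where they do the work, as an engineer would, in place of code of your own. Each camera call takes 0.05 s, during which the arm holds its last target. There are 200 camera calls.

TASK

Take the tea ball's drip dish by the wooden grip of its arched handle and lift it straight up clear of its cork mat; only then turn it about a quarter turn, whichever way brings its pouring lip to point straight at the mug. Finish still holding the dish over its mat, about 10 cm above it, level and still, with the loose tea ball resting in the middle of the dish all the while; do not touch the ball, and do not disturb the mug, the tea tin or the lemon.

Things in the scene. Friction and masses are not known exactly. Their poses are not given: they have to be found in the camera images.
- tea_ball: the loose steel tea ball in the dish (see ball_middle); origin at its middle, its axes turn as it rolls
- dish: loose white round drip dish, 134 mm across, rim 26 mm high, about 0.26 kg. Inside it slopes at 10 degrees from all sides down to the middle, so a ball stays there if the dish is level and moved smoothly. Origin: centre of its underside; z up; +x points out through its one pouring lip (a 34 mm wide tongue that stands out to 93 mm from the centre); the arched steel handle stands over the middle and spans the dish along y (feet at y = +-66 mm).
- dish_grip (a point): middle of the straight wooden grip at the top of the dish's arched handle, 100 mm above the dish's origin, right over the dish's centre. The grip is a rounded bar 52 mm long along the dish's y, 14 mm thick along the dish's x and 18 mm high; take it from above with the fingers closing along the dish's x. The ball's top is 49 mm above the dish's underside, so there are 42 mm free under the grip.
- dish_lip (a point): tip of the pouring lip, 93 mm out from the dish's centre along its +x
- dish_centre (a point): the point 29 mm above the dish's origin where the middle of the tea ball is when it rests at the dish's centre; its axes are the dish's
- ball_middle (a point): middle of the loose steel tea ball, 40 mm in diameter, 60 g, that rests in the dish and rolls freely
- mat: fixed round cork mat on the worktop under the dish (which stands on its middle to within about 1 cm), 156 mm across, 8 mm thick; origin at the centre of its underside, z = 0. Turned in plan, so its yaw does not matter
- mug_middle (a point): middle axis of the loose cream mug, 50 mm above the worktop. The mug is about 78 mm across, 101 mm high, with one handle at its side; it stands either on the robot's side of the dish (a little to the right) or beyond the dish, about 0.15 to 0.19 m from the dish's centre
- mug: the same mug; origin at the height of its underside, 18 mm from the mug's middle axis towards the handle (which points to the body's -y)
- tea_tin: loose green tea tin, 82 x 62 x 112 mm, standing on the side of the dish roughly opposite to the mug; origin at the centre of its underside
- lemon: loose lemon, 83 x 58 x 58 mm, lying on the worktop at the right; origin at the centre of its underside

How it is judged:
By the outcome, as a careful person would: the job done as asked, in the order asked, and still so for the second after the job is handed in, while the arm keeps its last pose, push and grip.
It also fails if it takes over 35 s, if anything falls off the work surface, if the arm or the gripper's body presses on something with over 40 N, if the wrist force passes 120 N, or if a joint passes its speed limit or range.

## Working session

There is one attempt and no reset: what is moved stays moved. The work goes in short steps, Python scripts to look and compute and a tool call to move; the robot and the scene stay as the last step left them, time stands still between calls to the robot, and variables do not carry over. Pictures are saved under pics/ and viewed, at most 10 in all, crops included, and the job is handed in when it is done.

Besides the shell and the picture viewer there is one more tool, called after "Call:" as name(argument=value, ...) on one line, values as JSON. apply_moves: Moves the arm, as the interface text tells. Its arguments: {"type":"object","properties":{"steps":{"type":"array"},"newtons":{"type":"number"}},"required":["steps"]}

```bash
mkdir -p pics; cat > h.py <<'E'
import numpy as np, cv2
from rig import manip
def snap(n,f):
    o=manip.get_obs(); c=manip.camera(n); cv2.imwrite('pics/'+f,c['pixels'][:,:,::-1]); np.savez('pics/'+f+'.npz',position=o['position'],tool_rot=o['tool_rot'],**{k:np.array(v) for k,v in c.items()}); return o,c
def cam(c,o=None):
    if 'rvec' in c and c['rvec'] is not None:
        R=cv2.Rodrigues(np.array(c['rvec'],float))[0]; t=np.array(c['tvec'],float).ravel(); return R.T,-R.T@t
    T=np.eye(4);T[:3,:3]=cv2.Rodrigues(np.array(o['tool_rot'],float))[0];T[:3,3]=o['position'];T=T@np.array(c['T_tool_cam']);return T[:3,:3],T[:3,3]
def ray(c,uv,z,o=None):
    R,p=cam(c,o); uv=np.atleast_2d(np.array(uv,float)); d=np.c_[uv,np.ones(len(uv))]@np.linalg.inv(c['mtx']).T@R.T
    return p+d*((z-p[2])/d[:,2])[:,None]
def proj(c,P,o=None):
    R,p=cam(c,o); q=(np.atleast_2d(P)-p)@R@np.array(c['mtx']).T; return q[:,:2]/q[:,2:]
E
python3 - <<'E'
from h import *
o,c=snap('top','top0.png'); o2,s=snap('scene','scene0.png')
print(o['position'],o['tool_rot'],o['t'],o['opening']); print(cv2.Rodrigues(o['tool_rot'] if isinstance(o['tool_rot'],np.ndarray) else np.array(o['tool_rot']))[0].round(3)); print(cam(c)[1],cam(s)[1])
E
```

```text
[ 0.26442289 -0.53787102  0.23046964] [-3.05828583e+00 -7.10902261e-01  2.84130669e-04] 0.0 0.08551603307288645
[[ 0.897  0.441 -0.001]
 [ 0.441 -0.897  0.002]
 [ 0.    -0.002 -1.   ]]
[ 0.40224106 -0.46049443  0.93984496] [ 0.10441514 -0.96428837  0.62919698]
```

View pics/top0.png

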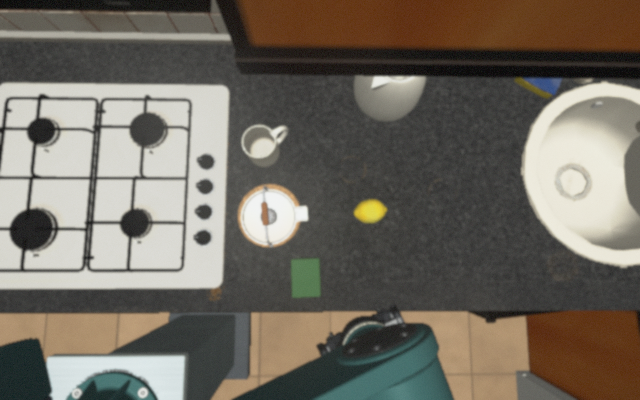

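View pics/scene0.png

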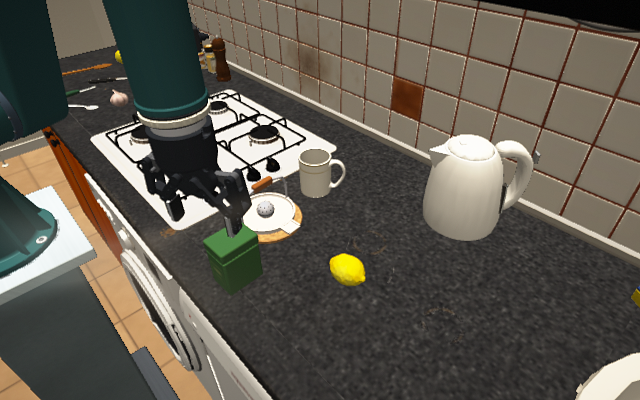

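The top view shows the dish at about (269,215), its lip pointing right at (303,213), and the grip bar at (266,214). The mug is beyond it at (258,148) with its handle to the right. The tin is nearer the robot at (305,278) and the lemon is at (370,211). I'll measure these next.

```bash
python3 - <<'E'
from h import *
c=dict(np.load('pics/top0.png.npz')); s=dict(np.load('pics/scene0.png.npz'))
im=c['pixels']; 
for nm,p in [('mat',(270,215)),('mug',(260,135)),('tin',(305,278)),('lemon',(370,211)),('lip',(307,213))]: print(nm,ray(c,p,0.02)[0].round(3))
hsv=cv2.cvtColor(im,cv2.COLOR_RGB2HSV)
x0,y0,x1,y1=225,110,345,260
def blobs(m,z,n):
    k,l,st,ce=cv2.connectedComponentsWithStats(m.astype(np.uint8))
    for i in range(1,k):
        if st[i,4]>15: print(n,st[i],ce[i].round(1),ray(c,ce[i],z)[0].round(4))
H,S,V=[hsv[...,i].astype(int) for i in range(3)]
roi=np.zeros(H.shape,bool); roi[y0:y1,x0:x1]=1
blobs(roi&(S>100)&((H<15)|(H>170))&(V>60),0.108,'brown')
blobs(roi&(S<60)&(V>190),0.026,'white')
mt=roi&(S>60)&(H<25)&(V>90); pts=np.argwhere(mt)[:,::-1].astype(np.int32)
e=cv2.minEnclosingCircle(pts[(pts[:,1]>175)]); print('matcirc',e,ray(c,e[0],0.008))
for im_,f,b,k in [(im,'topc.png',(x0,y0,x1,y1),5),(s['pixels'],'scc.png',(180,140,360,300),4)]:
    a,bb,cc,d=b; cv2.imwrite('pics/'+f,cv2.resize(im_[bb:d,a:cc,::-1],None,fx=(600 if f=='topc.png' else 720)/(cc-a),fy=(600 if f=='topc.png' else 720)/(cc-a),interpolation=cv2.INTER_CUBIC)[:600])
E
```

```text
mat [ 0.481 -0.357  0.02 ]
mug [ 0.681 -0.328  0.02 ]
tin [ 0.33  -0.443  0.02 ]
lemon [ 0.491 -0.601  0.02 ]
lip [ 0.486 -0.447  0.02 ]
brown [263 203   5  21  77] [264.6 213.8] [ 0.4757 -0.3548  0.108 ]
white [225 110   3  69 120] [225.5 136.5] [ 0.6748 -0.2437  0.026 ]
white [250 127  34  31 465] [265.5 144.5] [ 0.6553 -0.3429  0.026 ]
white [ 241  189   67   56 2409] [270.8 216.5] [ 0.4765 -0.3596  0.026 ]
matcirc ((269.1377868652344, 215.2933349609375), 32.73442459106445) [[ 0.48087658 -0.35333734  0.008     ]]
```

View pics/topc.png

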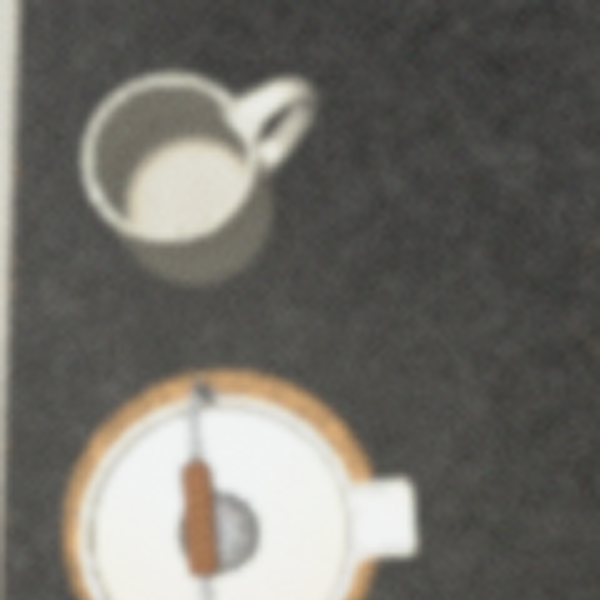

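The crop shows the mug's rim centre at crop (170,155), i.e. pixel (259,141), the grip bar running from (264.4,202) to (266,225), and the lip tip at (308,213.4).

```bash
python3 - <<'E'
from h import *
c=dict(np.load('pics/top0.png.npz')); o=manip.get_obs()
P=lambda uv,z:ray(c,uv,z)[0]
mug=P((259,141),.101); print('mug rim',mug.round(4),'foot',P((225+200/5,110+215/5),0).round(4))
a,b=P((264.6,203),.113),P((266,225),.113); print('grip',((a+b)/2).round(4),np.linalg.norm(a-b),np.degrees(np.arctan2(*(a-b)[1::-1])))
lip=P((307.8,213.4),.03);print('lip',lip.round(4)); ball=P((270.8,216),.037); print('ball',ball.round(4))
hsv=cv2.cvtColor(c['pixels'],cv2.COLOR_RGB2HSV)
H,S,V=[hsv[...,i].astype(int) for i in range(3)]
m=((S<60)&(V>170)).astype(np.uint8); m[:180]=0;m[260:]=0;m[:,:235]=0;m[:,345:]=0
m2=cv2.morphologyEx(cv2.morphologyEx(m,cv2.MORPH_CLOSE,np.ones((9,9))),cv2.MORPH_OPEN,cv2.getStructuringElement(2,(27,27)))
k=max(cv2.findContours(m2,0,1)[0],key=cv2.contourArea); e=cv2.fitEllipse(k); print(e,P(e[0],.034).round(4))
ctr=P(e[0],.034); g=(a+b)/2
for q in (ctr,g,ball): print('lip yaw',np.degrees(np.arctan2(*(lip-q)[1::-1])),np.linalg.norm((lip-q)[:2]),'mug az',np.degrees(np.arctan2(*(mug-q)[1::-1])),np.linalg.norm((mug-q)[:2]))
print('qpos',o['qpos'])
E
```

```text
mug rim [ 0.6426 -0.3377  0.101 ] foot [ 0.6402 -0.3388  0.    ]
grip [ 0.4749 -0.357   0.113 ] 0.04842823424581358 4.826359432648524
lip [ 0.4839 -0.4488  0.03  ]
ball [ 0.4767 -0.3607  0.037 ]
((268.959228515625, 216.46632385253906), (55.08980178833008, 57.55287551879883), 73.52981567382812) [ 0.4759 -0.356   0.034 ]
lip yaw -85.0643599683499 0.09322784804571159 mug az 6.2650415174522465 0.1677142851016282
lip yaw -84.42531397842384 0.09229558283321952 mug az 6.575297776409689 0.16876763783559212
lip yaw -85.37314687184028 0.08846543887515107 mug az 7.89891489967516 0.16741622997205435
qpos [-1.22913721e+00  3.59449275e-01  1.51136443e+00 -1.63107059e-05
  1.27251021e+00 -1.15108822e-01]
```

Call:
apply_moves(steps=[{"dp": [0.045, -0.0116, 0], "rot": [0, 0, 0], "fingers": 1}, {"dp": [0.045, -0.0116, 0], "rot": [0, 0, 0], "fingers": 1}, {"dp": [0.045, -0.0116, 0], "rot": [0, 0, 0], "fingers": 1}, {"dp": [0.045, -0.0116, 0], "rot": [0, 0, 0], "fingers": 1}, {"dp": [0.045, -0.0116, 0], "rot": [0, 0, 0], "fingers": 1}, {"dp": [0.045, -0.0116, 0], "rot": [0, 0, 0], "fingers": 1}, {"dp": [0, 0, 0], "rot": [0, 0, 0.124], "fingers": 1}, {"dp": [0, 0, 0], "rot": [0, 0, 0.124], "fingers": 1}, {"dp": [0, 0, 0], "rot": [0, 0, 0.124], "fingers": 1}, {"dp": [0, 0, 0], "rot": [0, 0, 0], "fingers": 1}])

```text
t: 1.35
position: [0.4761, -0.3566, 0.2309]
tool_rot: [-3.138, -0.135, 0.001]
wrist_force: [0.3, 0.1, -0.4]
opening: 0.0854
grip_force: 0.0
```

```bash
python3 - <<'E'
from h import *
o,c=snap('wrist','w1.png'); print(o['t'],o['position'],cv2.Rodrigues(np.array(o['tool_rot']))[0].round(3),c['T_tool_cam'])
for P in [(.4755,-.3565,.117),(.476,-.3565,.037),(.4835,-.4488,.032),(.642,-.338,.101)]: print(P,proj(c,P,o).round(1))
E
```

```text
1.35 [ 0.47605243 -0.35662415  0.23087154] [[ 0.996  0.086 -0.001]
 [ 0.086 -0.996  0.001]
 [-0.001 -0.001 -1.   ]] [[-9.61351535e-04 -9.46749317e-01 -3.21970194e-01  8.22946236e-02]
 [ 9.99999538e-01 -9.06170693e-04 -3.21255221e-04  5.46515651e-04]
 [ 1.23882078e-05 -3.21970354e-01  9.46749751e-01 -1.42410866e-01]
 [ 0.00000000e+00  0.00000000e+00  0.00000000e+00  1.00000000e+00]]
(0.4755, -0.3565, 0.117) [[322.5 193. ]]
(0.476, -0.3565, 0.037) [[322.8 170.7]]
(0.4835, -0.4488, 0.032) [[403.7 170. ]]
(0.642, -0.338, 0.101) [[316.8 -24.8]]
```

View pics/w1.png

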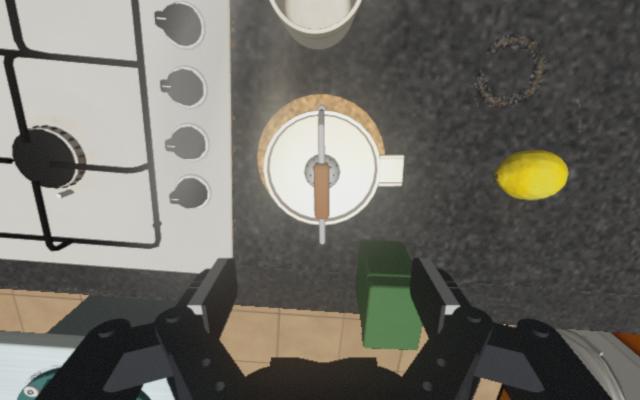

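The wrist view shows the grip bar at columns 314–328, rows 165–219, vertical in the image and centred at (321,192), against a prediction of (322,193). The ball is at (321,171) and the lip tip at (403,170). That agrees to about 1 mm, so I'll descend.

Call:
apply_moves(steps=[{"dp": [0, 0, 0.03], "rot": [0, 0, 0], "fingers": 1}, {"dp": [0, 0, 0.03], "rot": [0, 0, 0], "fingers": 0.8}, {"dp": [0, 0, 0.03], "rot": [0, 0, 0], "fingers": 0.6}, {"dp": [0, 0, 0.025], "rot": [0, 0, 0], "fingers": 0.5}, {"dp": [0, 0, 0.02], "rot": [0, 0, 0], "fingers": 0.45}, {"dp": [0, 0, 0.007], "rot": [0, 0, 0], "fingers": 0.4}, {"dp": [0, 0, 0], "rot": [0, 0, 0], "fingers": 0.35}, {"dp": [0, 0, 0], "rot": [0, 0, 0], "fingers": 0.35}], newtons=40)

```text
t: 2.4
position: [0.4768, -0.3574, 0.0902]
tool_rot: [3.138, 0.134, 0.002]
wrist_force: [0.0, -0.0, 0.1]
opening: 0.0301
grip_force: 0.0
```

```bash
python3 - <<'E'
from h import *
o,c=snap('wrist','w2.png'); print(o['t'],o['position'],o['opening'],o['wrist_force'])
E
```

```text
2.4 [ 0.4767503  -0.35742016  0.09015846] 0.03013396940574116 [ 0.00632494 -0.03264009  0.07190503]
```

View pics/w2.png

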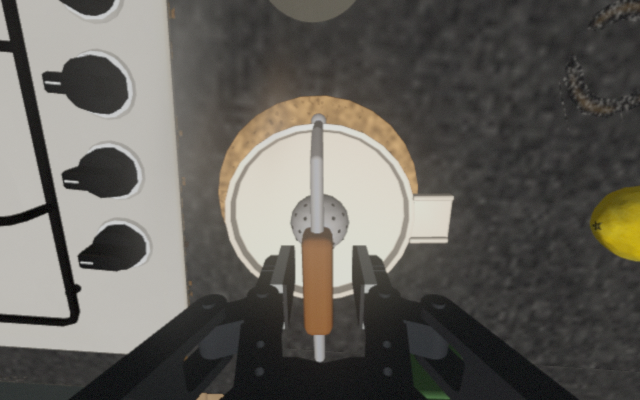

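The bar spans columns 303–331 (centre 317) and the pads' inner faces are at 291 and 354 (centre 322). I need to shift about 2 mm to the left along tool y, then close gently.

Call:
apply_moves(steps=[{"dp": [0, -0.0022, 0.001], "rot": [0, 0, 0], "fingers": 0.3}, {"dp": [0, 0, 0], "rot": [0, 0, 0], "fingers": 0.25}, {"dp": [0, 0, 0], "rot": [0, 0, 0], "fingers": 0.22}, {"dp": [0, 0, 0], "rot": [0, 0, 0], "fingers": 0.19}, {"dp": [0, 0, 0], "rot": [0, 0, 0], "fingers": 0.17}, {"dp": [0, 0, 0], "rot": [0, 0, 0], "fingers": 0.15}, {"dp": [0, 0, 0], "rot": [0, 0, 0], "fingers": 0.1}, {"dp": [0, 0, 0], "rot": [0, 0, 0], "fingers": 0.0}, {"dp": [0, 0, 0], "rot": [0, 0, 0], "fingers": 0}, {"dp": [0, 0, 0], "rot": [0, 0, 0], "fingers": 0}], newtons=40)

```text
t: 3.7
position: [0.4761, -0.3548, 0.0883]
tool_rot: [3.139, 0.133, 0.0]
wrist_force: [-0.4, -0.9, 1.9]
opening: 0.0131
grip_force: 39.5
```

```bash
python3 - <<'E'
from h import *
o,c=snap('wrist','w3.png'); print(o['t'],o['position'],o['opening'],o['wrist_force'],o['wrist_torque'],o['grip_force'])
E
```

```text
3.7 [ 0.47607694 -0.35476712  0.08834048] 0.013137324691654472 [-0.38443343 -0.90094139  1.88815304] [-0.0656401   0.07648418  0.00805788] 39.53505098819733
```

View pics/w3.png

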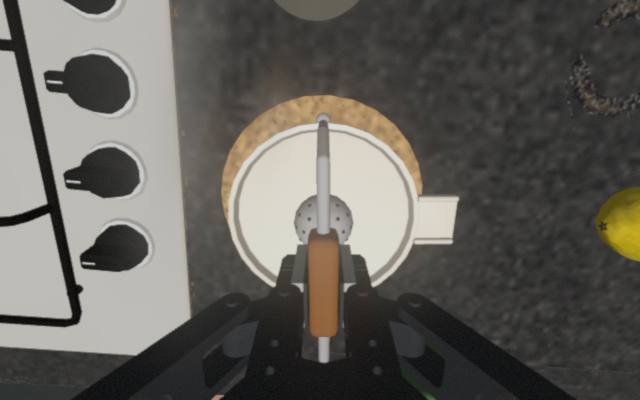

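The bar is held, and the ball is at (323,221), in the dish's middle. I'll lift smoothly.

Call:
apply_moves(steps=[{"dp": [0, 0, -0.002], "rot": [0, 0, 0], "fingers": 0}, {"dp": [0, 0, -0.005], "rot": [0, 0, 0], "fingers": 0}, {"dp": [0, 0, -0.009], "rot": [0, 0, 0], "fingers": 0}, {"dp": [0, 0, -0.012], "rot": [0, 0, 0], "fingers": 0}, {"dp": [0, 0, -0.014], "rot": [0, 0, 0], "fingers": 0}, {"dp": [0, 0, -0.014], "rot": [0, 0, 0], "fingers": 0}, {"dp": [0, 0, -0.014], "rot": [0, 0, 0], "fingers": 0}, {"dp": [0, 0, -0.012], "rot": [0, 0, 0], "fingers": 0}, {"dp": [0, 0, -0.009], "rot": [0, 0, 0], "fingers": 0}, {"dp": [0, 0, -0.005], "rot": [0, 0, 0], "fingers": 0}, {"dp": [0, 0, -0.003], "rot": [0, 0, 0], "fingers": 0}, {"dp": [0, 0, -0.001], "rot": [0, 0, 0], "fingers": 0}], newtons=60)

```text
t: 5.25
position: [0.476, -0.3546, 0.1881]
tool_rot: [-3.138, -0.133, 0.001]
wrist_force: [-0.4, 0.5, -3.6]
opening: 0.0129
grip_force: 58.5
```

```bash
python3 - <<'E'
from h import *
o,c=snap('wrist','w4.png'); print(o['t'],o['position'],o['opening'],o['wrist_force'],o['wrist_torque'],o['grip_force'],cv2.Rodrigues(np.array(o['tool_rot']))[0].round(4))
E
```

```text
5.25 [ 0.4759547  -0.3546041   0.18810232] 0.012879187807760317 [-0.36121546  0.4551647  -3.6132652 ] [0.03098734 0.0411897  0.02306927] 58.51471424102783 [[ 9.964e-01  8.470e-02 -4.000e-04]
 [ 8.470e-02 -9.964e-01  4.000e-04]
 [-3.000e-04 -4.000e-04 -1.000e+00]]
```

View pics/w4.png

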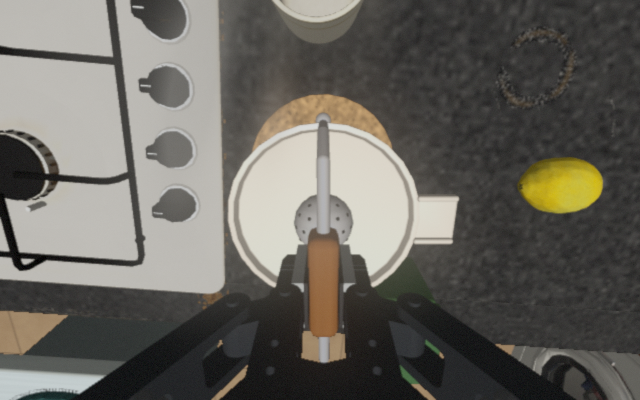

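The dish is clear of its mat and level, with the ball still at (323,221) in the middle and the lip at (455,220). I'll turn it counter-clockwise as seen from above, which is −z in the tool frame.

Call:
apply_moves(steps=[{"dp": [0, 0, 0], "rot": [0, 0, -0.015], "fingers": 0}, {"dp": [0, 0, 0], "rot": [0, 0, -0.035], "fingers": 0}, {"dp": [0, 0, 0], "rot": [0, 0, -0.055], "fingers": 0}, {"dp": [0, 0, 0], "rot": [0, 0, -0.07], "fingers": 0}, {"dp": [0, 0, 0], "rot": [0, 0, -0.07], "fingers": 0}, {"dp": [0, 0, 0], "rot": [0, 0, -0.07], "fingers": 0}, {"dp": [0, 0, 0], "rot": [0, 0, -0.07], "fingers": 0}, {"dp": [0, 0, 0], "rot": [0, 0, -0.07], "fingers": 0}, {"dp": [0, 0, 0], "rot": [0, 0, -0.07], "fingers": 0}, {"dp": [0, 0, 0], "rot": [0, 0, -0.07], "fingers": 0}, {"dp": [0, 0, 0], "rot": [0, 0, -0.07], "fingers": 0}, {"dp": [0, 0, 0], "rot": [0, 0, -0.07], "fingers": 0}])

```text
t: 6.8
position: [0.476, -0.3546, 0.1881]
tool_rot: [-2.879, -1.257, 0.0]
wrist_force: [0.4, -0.4, -2.8]
opening: 0.0131
grip_force: 58.4
```

Call:
apply_moves(steps=[{"dp": [0, 0, 0], "rot": [0, 0, -0.07], "fingers": 0}, {"dp": [0, 0, 0], "rot": [0, 0, -0.07], "fingers": 0}, {"dp": [0, 0, 0], "rot": [0, 0, -0.07], "fingers": 0}, {"dp": [0, 0, 0], "rot": [0, 0, -0.07], "fingers": 0}, {"dp": [0, 0, 0], "rot": [0, 0, -0.07], "fingers": 0}, {"dp": [0, 0, 0], "rot": [0, 0, -0.07], "fingers": 0}, {"dp": [0, 0, 0], "rot": [0, 0, -0.07], "fingers": 0}, {"dp": [0, 0, 0], "rot": [0, 0, -0.07], "fingers": 0}, {"dp": [0, 0, 0], "rot": [0, 0, -0.07], "fingers": 0}, {"dp": [0, 0, 0], "rot": [0, 0, -0.06], "fingers": 0}, {"dp": [0, 0, 0], "rot": [0, 0, -0.04], "fingers": 0}, {"dp": [0, 0, 0], "rot": [0, 0, -0.02], "fingers": 0}])

```text
t: 8.3
position: [0.476, -0.3546, 0.1881]
tool_rot: [-2.22, -2.222, -0.0]
wrist_force: [-0.7, 0.3, -3.6]
opening: 0.0131
grip_force: 58.4
```

```bash
python3 - <<'E'
from h import *
o,c=snap('wrist','w5.png'); print(o['t'],o['position'],o['wrist_torque'],cv2.Rodrigues(np.array(o['tool_rot']))[0].round(4))
print('expect mug rim',proj(c,(.642,-.338,.101),o))
E
```

```text
8.3 [ 0.47597827 -0.3546299   0.18810661] [-0.06366278  0.03614442  0.0495151 ] [[-7.e-04  1.e+00 -3.e-04]
 [ 1.e+00  7.e-04  3.e-04]
 [ 3.e-04 -3.e-04 -1.e+00]]
expect mug rim [[536.55685223 182.6784523 ]]
```

View pics/w5.png

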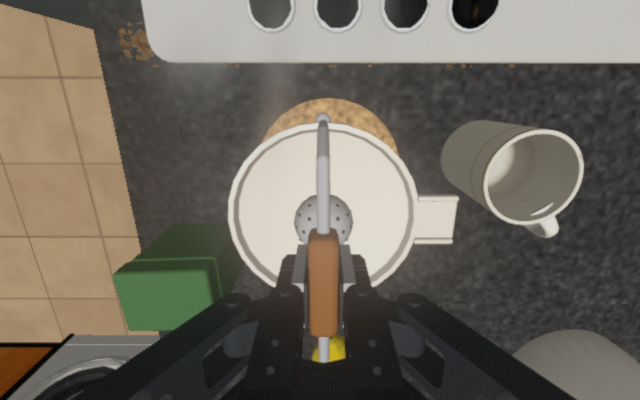

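The ball is still central at (323,221). The dish's lip tip corners are at (458,196) and (452,243). The mug's rim ellipse is centred near (533,176). I'll work out the remaining turn.

```bash
python3 - <<'E'
from h import *
c=dict(np.load('pics/w5.png.npz')); o=c
im=c['pixels']; hsv=cv2.cvtColor(im,cv2.COLOR_RGB2HSV)
mug=ray(c,[(533,176),(485,180),(581,170),(531,130),(525,222)],.101,o); print('mug rim pts',mug.round(4))
D=np.array([.476,-.3546])
for z in (.130,.135): 
  l=ray(c,[(458,196.5),(452.5,243),(323,125.5),(229,211),(418,211)],z,o); t=l[:2].mean(0); print(z,l.round(4),'lip az',np.degrees(np.arctan2(t[1]-D[1],t[0]-D[0])),np.hypot(*(t[:2]-D)))
  e=l[0]-l[1]; print('edge perp',np.degrees(np.arctan2(e[1],e[0]))-90, np.linalg.norm(e))
m=mug[0,:2]-D; print('mug az',np.degrees(np.arctan2(m[1],m[0])),np.hypot(*m))
E
```

```text
mug rim pts [[ 0.638  -0.3326  0.101 ]
 [ 0.6013 -0.3358  0.101 ]
 [ 0.674  -0.3279  0.101 ]
 [ 0.6288 -0.2975  0.101 ]
 [ 0.6401 -0.3714  0.101 ]]
0.13 [[ 0.5686 -0.3396  0.13  ]
 [ 0.5697 -0.3755  0.13  ]
 [ 0.4751 -0.2914  0.13  ]
 [ 0.4089 -0.3502  0.13  ]
 [ 0.542  -0.3503  0.13  ]] lip az -1.7920204113141436 0.09323027281111564
edge perp 1.7293775099928297 0.03588880514743491
0.135 [[ 0.5663 -0.3379  0.135 ]
 [ 0.5674 -0.3729  0.135 ]
 [ 0.4751 -0.2909  0.135 ]
 [ 0.4105 -0.3483  0.135 ]
 [ 0.5403 -0.3484  0.135 ]] lip az -0.4934690651376302 0.09083877379389661
edge perp 1.7293775099927728 0.03499402468798186
mug az 7.728009605894985 0.1635087311472941
```

Call:
apply_moves(steps=[{"dp": [0, 0, 0], "rot": [0, 0, -0.01], "fingers": 0}, {"dp": [0, 0, 0], "rot": [0, 0, -0.02], "fingers": 0}, {"dp": [0, 0, 0], "rot": [0, 0, -0.03], "fingers": 0}, {"dp": [0, 0, 0], "rot": [0, 0, -0.03], "fingers": 0}, {"dp": [0, 0, 0], "rot": [0, 0, -0.02], "fingers": 0}, {"dp": [0, 0, 0], "rot": [0, 0, -0.01], "fingers": 0}, {"dp": [0, 0, 0], "rot": [0, 0, 0], "fingers": 0}, {"dp": [0, 0, 0], "rot": [0, 0, 0], "fingers": 0}, {"dp": [0, 0, 0], "rot": [0, 0, 0], "fingers": 0}, {"dp": [0, 0, 0], "rot": [0, 0, 0], "fingers": 0}, {"dp": [0, 0, 0], "rot": [0, 0, 0], "fingers": 0}, {"dp": [0, 0, 0], "rot": [0, 0, 0], "fingers": 0}])

```text
t: 9.85
position: [0.476, -0.3547, 0.1883]
tool_rot: [-2.085, -2.349, -0.0]
wrist_force: [0.0, 0.2, -3.2]
opening: 0.0131
grip_force: 58.4
```

```bash
python3 - <<'E'
from h import *
o,c=snap('wrist','w6.png'); print(o['t'],o['position'],np.abs(o['qd']).max(),cv2.Rodrigues(np.array(o['tool_rot']))[0].round(4))
o2,t=snap('scene','s6.png')
a=cv2.resize(t['pixels'][100:300,140:400],(520,400)); b=c['pixels'][100:300,200:600]
im=np.zeros((600,520,3),np.uint8); im[:400]=a; im[400:,:400]=b; cv2.imwrite('pics/f.png',im[:,:,::-1])
E
```

```text
9.85 [ 0.47604965 -0.35471537  0.18827171] 0.0011913561123060442 [[-1.187e-01  9.929e-01 -0.000e+00]
 [ 9.929e-01  1.187e-01  1.000e-04]
 [ 1.000e-04 -0.000e+00 -1.000e+00]]
```

View pics/f.png

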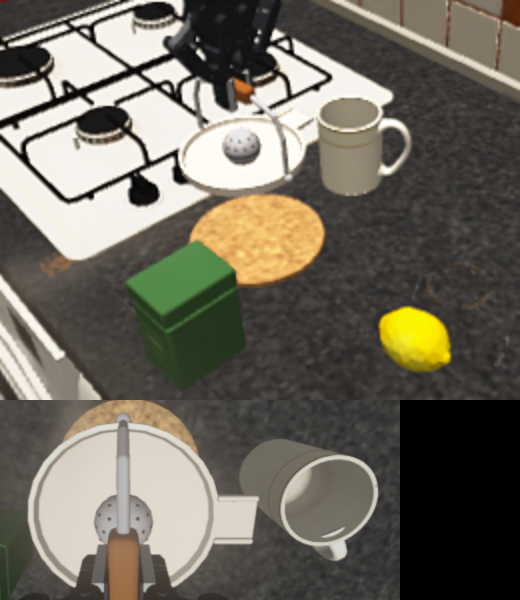

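The dish hangs level over its mat with the ball in its middle. The lip points at the mug, and the mug, tin and lemon stand where they were. I'm handing in.

```bash
python3 -c "
from rig import manip
print(manip.job_done())"
```

```text
the job is handed in; nothing more can be done
None
```

I handed the job in at about 10 s: the dish is held level and still about 10 cm above its mat, its lip turned to the mug (to within a degree or two by the cameras), with the ball in its middle and the mug, tin and lemon untouched.

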